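# Wedge the rocking wiring box

## Task

The grey wiring box rocks because its foot nearest the wooden wedge is too short. Press that corner of the lid from above to feel it rock and let go, then push the wedge along the bench, thin end first, under the short foot until it is snug and the box stands level without rocking. Press the same corner firmly (about 10 N) to make sure, and finish while still pressing it there; only press and push, lift nothing, do not shove the box along, and leave the other things alone.

Things in the scene. Friction and masses are not known exactly. Their poses are not given: they have to be found in the camera images.
- box: Grey steel wiring box, bare-metal flat lid, 140 (x) by 220 (y) mm, about 2 kg, loose. Origin: centre of its footprint at bench level; front face with two round black bushes looks to -x; z up. Lid top at z = 76 mm, underside 18 mm. Square rubber feet, 14 mm wide, at x = +-55, y = +-90 mm: three 18 mm tall, the one at x = -55, y = -90 short, hanging in the air while the box rests level.
- corner (a point): The place to press: lid top straight above the short foot (box x -55, y -90, z 76 mm). About 3 N down here tips the unwedged box about its other diagonal, by 0.05 to 0.1 rad, until the short foot meets the bench; let go, it tips back level.
- foot_front (a point): Middle of the short foot's front side, where the wedge goes in (box x -62, y -90 mm), 8 mm behind the box's front face; axes as the box's. With the box level the foot's underside is 4.5 to 8 mm above the bench, different each time; it does not give.
- wedge: Loose wooden wedge, 100 long (x), 50 wide (y) mm, 60 g, flat on the bench in front of the short foot, thin end towards it, roughly in line. Origin: centre of its underside; x to the thin end, z up. Top slopes from 3 mm high (thin end) to 20 mm (upright blunt end), so the thin end goes 9 to 30 mm past the foot's front until snug. Stays where left.
- wedge_tip (a point): Middle of the thin end's lower edge (wedge frame x = 50 mm, y = 0, z = 0).
- wedge_end (a point): Middle of the blunt end's upright face, 10 mm above the bench (wedge frame x = -50 mm): the face to push on. It slides with about 0.5 N; once snug under the foot it jams and takes over 6 N, and above about 10 N it begins to shove the box along.
- screwdriver: Bystander: black-handled screwdriver 170 mm long, lying loose in front of the box beside the wedge. Leave it alone.
- socket: Bystander: white two-hole socket insert, 36 by 62 by 24 mm, lying loose on the other side of the wedge. Leave it alone.
- bush: Bystander: black rubber ring 48 mm across, 14 mm high, lying loose beside the box's end. Leave it alone.
Not all that is in view belongs to the job. What is shaped like the wedge but red is not meant.

How it is judged:
By the outcome, as a careful person would: the job done as asked, in the order asked, and still so for the second after the job is handed in, while the arm keeps its last pose, push and grip.
It also fails if it takes over 51 s, if anything falls off the work surface, if the arm or the gripper's body presses on something with over 40 N, if the wrist force passes 120 N, or if a joint passes its speed limit or range.

## Robot

A 7-joint arm with a two-finger parallel gripper is mounted at the origin on the work surface. World frame = base frame: x ahead of the robot, y to its left, z up, the work surface at z = 0. Lengths are in m, angles in degrees, forces in N, time in s.
With the tool pointing down it reaches from about 0.425 to 1.025 m from the base axis. Payload 9.4 kg.
Tool frame: the origin (TCP) lies at the very end of the fingers, on their centre line; the grasp point (between the pads) lies 19 mm behind it (r.grip_depth is the x of the grasp point in the tool frame, in m); x points along the fingers, y is the direction in which the jaws open and shut, and the axes are right-handed (so a half turn about x gives the same grasp; the last joint's range is limited). The gripper opens to 85 mm and grips with 20 to 120 N. Pads are 22 mm wide; open, the fingers measure 114 mm over their backs; the gripper's body (76 mm by 85 mm) begins 54 mm behind the grasp point. The pads swing forward as they close: fully open they stand 13 mm farther back than shut.
Start: joints at [63.386, 34.337, -0.143, 91.639, 0.103, 54.024, -4.572], TCP at [0.274, -0.671, 0.231] pointing down, gripper open.
Joint ranges: [-147.43, 147.43], [-19.82, 112.94], [-74.19, 73.91], [6.32, 146.72], [-59.91, 239.91], [6.04, 106.73], [-150.56, 150.56]. Speed limits (degrees/s): [127.2, 127.2, 172.46, 172.46, 180, 180, 180].

## Interface

Orientations are given as a 3x3 rotation matrix whose columns are the frame's x, y, z axes.
In Python, from bench import r, gripper_to, snapshot, camera_params gives the robot as it stands. The module is installed in compiled form; this text tells all that it offers. Calls block until the motion is done:
- r.movep(position, orientation): joint-space move of the TCP to a pose.
- r.line_to(position, rot=None, velocity=0.15): straight line of the TCP; rot=None keeps the orientation; velocity is the mean speed in m/s.
- r.set_joints(angles): joint-space move.
- gripper_to(opening): finger opening in m; the grip force is fixed at half the most; returns when the fingers have stopped.
- r.hold(seconds).
- r.solve_ik(position, orientation): joint angles nearest the present ones, or None.
- r.read_state(): the state.
- snapshot(name): name is "scene" or "top" or "wrist"; returns the picture (384x512x3 uint8, red, green, blue); there is no depth.
- camera_params(name): a dict with "intrinsics" (3x3 intrinsics, pixels), "origin" and "orientation" of the camera in the world. Camera axes: x right, y down, z forward; pixel columns grow to the right and rows downward; lengths in m; the calibration is good to about 2 mm. A picture is of the moment at which its call begins: read the wrist's pose just before it. camera_params takes no time and is no camera call; for the wrist camera it gives the pose at the moment of the call.
A pose or a line that the arm cannot do raises r.MotionError and nothing moves.
- r.job_done(): hands the job in, once; it reports no verdict.
The state is a dict: "t": time; "q": joint angles; "qd": joint speeds; "effort": joint torques, N m; "tool_pos": TCP position; "tool_rot": TCP orientation; "force": force on the tool from outside, world axes, zero at the start; "wrist_torque": the same for the moment, N m; "finger_gap": finger opening in m.
Only numpy, scipy, OpenCV 4.12 (cv2) and the standard library are available. Lean on these libraries where they do the work, as an engineer would, in place of code of your own. Each camera call takes 0.05 s, during which the arm holds its last target.

## Working session

There is one attempt and no reset: what is moved stays moved. The work goes in short steps, each a Python script; the robot and the scene stay as the last script left them, time stands still between calls to the robot, and variables do not carry over. Pictures are saved under pics/ and viewed, and the job is handed in when it is done.

```bash
mkdir -p pics
python3 - <<'E'
from bench import r, snapshot, camera_params
import cv2
for n in ["scene","top","wrist"]:
    p=camera_params(n); im=snapshot(n); cv2.imwrite(f"pics/{n}0.png",im[:,:,::-1])
    print(n,p)
s=r.read_state(); print(s["t"],s["tool_pos"],s["force"],s["tool_rot"],s["finger_gap"])
E
```

```text
scene {'intrinsics': array([[477.22157049,   0.        , 241.72819036],
       [  0.        , 477.22157049, 197.96718094],
       [  0.        ,   0.        ,   1.        ]]), 'origin': array([0.90435305, 0.48890001, 0.72299128]), 'orientation': array([[-0.78643402,  0.46707937, -0.40417619],
       [ 0.61762413,  0.60298451, -0.50492585],
       [ 0.00787153, -0.64671984, -0.76268702]])}
top {'intrinsics': array([[387.47269094,   0.        , 249.09084512],
       [  0.        , 387.47269094, 190.3391666 ],
       [  0.        ,   0.        ,   1.        ]]), 'origin': array([0.4641323 , 0.07377859, 0.77819705]), 'orientation': array([[ 0.02929172, -0.98924134,  0.14333024],
       [-0.99909101, -0.03341786, -0.02646502],
       [ 0.03097008, -0.14242475, -0.989321  ]])}
wrist {'intrinsics': array([[271.40182377,   0.        , 254.39605462],
       [  0.        , 271.40182377, 187.76343993],
       [  0.        ,   0.        ,   1.        ]]), 'origin': array([ 0.33712914, -0.64518628,  0.37334543]), 'orientation': array([[ 0.37748182, -0.89094084, -0.25245176],
       [-0.92601185, -0.36408994, -0.09970237],
       [-0.00308623,  0.27140916, -0.96245911]])}
0.15 [ 0.2740141  -0.67083642  0.23061524] [ 0.23628319  0.9322513  -0.34935633] [[-5.86127317e-04  3.78222220e-01 -9.25714648e-01]
 [ 1.04882742e-03 -9.25714065e-01 -3.78222646e-01]
 [-9.99999278e-01 -1.19260153e-03  1.45896465e-04]] 0.08545744409147536
```

View pics/scene0.png

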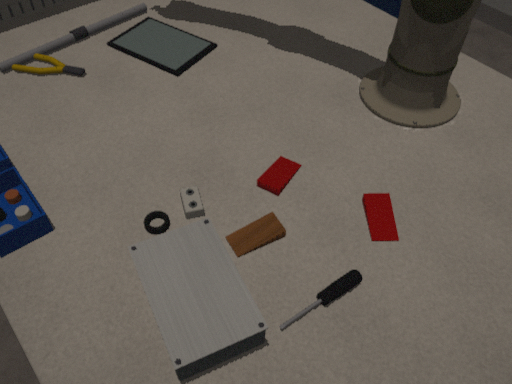

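View pics/top0.png

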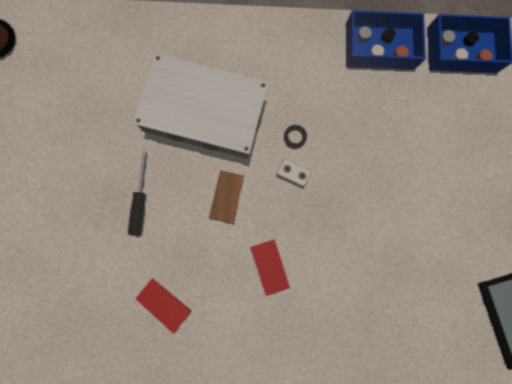

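The top view shows the brown wedge at about (227,197), in front of the lid corner at about (247,150). The red blocks are decoys. Next I'll measure.

```bash
cat > h.py <<'E'
import numpy as np, cv2
from bench import r, snapshot, camera_params, gripper_to
def ray(p,uv,z):
    K=p["intrinsics"];R=p["orientation"];o=p["origin"]
    uv=np.atleast_2d(np.array(uv,float))
    d=np.c_[(uv[:,0]-K[0,2])/K[0,0],(uv[:,1]-K[1,2])/K[1,1],np.ones(len(uv))]@R.T
    return o+d*((z-o[2])/d[:,2])[:,None]
def proj(p,X):
    c=(np.atleast_2d(X)-p["origin"])@p["orientation"]
    K=p["intrinsics"]; return np.c_[c[:,0]/c[:,2]*K[0,0]+K[0,2],c[:,1]/c[:,2]*K[1,1]+K[1,2]]
def big(mask):
    cs,_=cv2.findContours(mask.astype(np.uint8),cv2.RETR_EXTERNAL,cv2.CHAIN_APPROX_NONE)
    return max(cs,key=cv2.contourArea)
def save(n,im): cv2.imwrite(f"pics/{n}.png",im[:,:,::-1])
E
python3 - <<'E'
from h import *
im=cv2.imread("pics/top0.png")[:,:,::-1]
hsv=cv2.cvtColor(np.ascontiguousarray(im),cv2.COLOR_RGB2HSV)
for n,uv in [("wedge",(227,197)),("lid",(200,105)),("bench",(300,300)),("red",(270,268)),("front",(205,144))]:
    print(n,hsv[uv[1],uv[0]],im[uv[1],uv[0]])
save("crop0",cv2.resize(np.ascontiguousarray(im[40:250,110:330]),None,fx=3.4,fy=2.8*1.0 if 0 else 2.8,interpolation=cv2.INTER_CUBIC))
E
```

```text
wedge [ 12 125 106] [106  74  54]
lid [ 15  22 166] [166 159 152]
bench [ 16  38 163] [163 152 139]
red [  1 171 140] [140  49  46]
front [12 26 49] [49 46 44]
```

View pics/crop0.png

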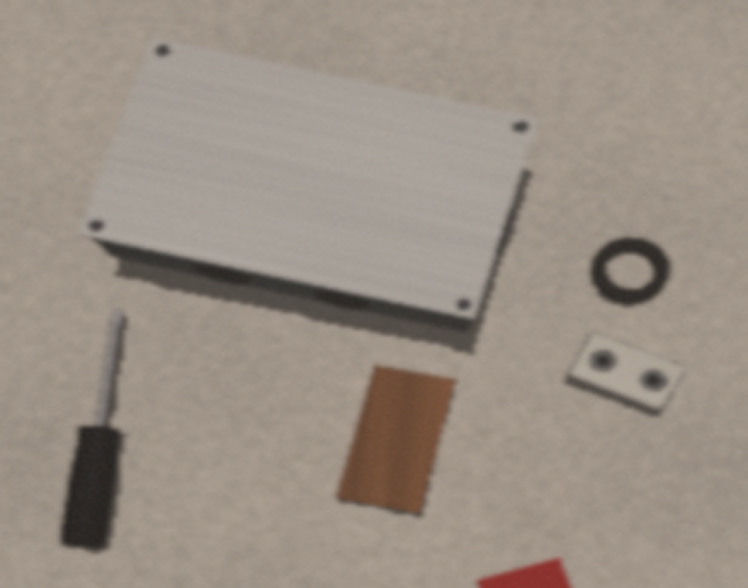

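```bash
cat > meas.py <<'E'
from h import *
def wedge_lid(n,im):
    p=camera_params(n)
    hsv=cv2.cvtColor(np.ascontiguousarray(im),cv2.COLOR_RGB2HSV); H,S,V=cv2.split(hsv)
    m=((H>6)&(H<20)&(S>90)&(V>40))
    c=big(m); q=cv2.boxPoints(cv2.minAreaRect(c)); 
    ap=cv2.approxPolyDP(c,4,True)[:,0]
    b=cv2.GaussianBlur(hsv,(5,5),0)[:,:,1]
    lm=((b<30)&(V>110)).astype(np.uint8); lm=cv2.morphologyEx(lm,cv2.MORPH_OPEN,np.ones((5,5)))
    lm=cv2.morphologyEx(lm,cv2.MORPH_CLOSE,np.ones((9,9)))
    l=big(lm); lq=cv2.boxPoints(cv2.minAreaRect(l)); la=cv2.approxPolyDP(l,6,True)[:,0]
    return p,q,ap,lq,la
if __name__=="__main__":
    for n in ["top","scene"]:
        im=cv2.imread(f"pics/{n}0.png")[:,:,::-1]
        p,q,ap,lq,la=wedge_lid(n,im)
        print(n,"wedge px",ap.tolist(),"lid px",la.tolist())
        print("wedge z0",ray(p,ap,0).round(4).tolist()); print("lid",ray(p,la,.076).round(4).tolist())
    p=camera_params("top")
    s=np.array([(162,50),(520,127),(463,304),(96,225)])/[3.4,2.8]+[110,40]-.3
    S=ray(p,s,.076); print("screws",S.round(4)); print(np.linalg.norm(S-np.roll(S,-1,0),axis=1), S.mean(0))
E
python3 meas.py
```

```text
top wedge px [[221, 171], [210, 217], [232, 222], [242, 175]] lid px [[152, 61], [136, 112], [140, 125], [239, 151], [251, 146], [265, 93], [259, 80], [166, 56]]
wedge z0 [[0.6148, 0.1114, 0.0], [0.5203, 0.1297, 0.0], [0.5117, 0.0853, 0.0], [0.608, 0.0684, 0.0]]
lid [[0.8089, 0.2476, 0.076], [0.7066, 0.2707, 0.076], [0.6818, 0.2615, 0.076], [0.639, 0.0759, 0.076], [0.6494, 0.0539, 0.076], [0.754, 0.0302, 0.076], [0.7795, 0.0423, 0.076], [0.8202, 0.2217, 0.076]]
scene wedge px [[272, 212], [226, 236], [237, 256], [285, 234]] lid px [[202, 221], [131, 251], [167, 350], [182, 363], [257, 331], [262, 321], [215, 229]]
wedge z0 [[0.4968, 0.0743, 0.0], [0.6016, 0.0653, 0.0], [0.6126, 0.1128, 0.0], [0.5118, 0.1292, 0.0]]
lid [[0.6469, 0.0596, 0.076], [0.773, 0.0393, 0.076], [0.8162, 0.2157, 0.076], [0.8098, 0.244, 0.076], [0.6991, 0.2713, 0.076], [0.6835, 0.2638, 0.076], [0.6394, 0.0869, 0.076]]
screws [[0.8163 0.2379 0.076 ]
 [0.7697 0.0351 0.076 ]
 [0.6447 0.0633 0.076 ]
 [0.6911 0.266  0.076 ]]
[0.20812193 0.12810465 0.20798316 0.12829139] [0.73045686 0.15057602 0.076     ]
```

Screw spacing (208 × 128 mm) agrees between edges, so the box centre is (0.7305, 0.1506) with yaw -12.8°. The wedge comes out about 97 mm long and aligned with the box to within 3°. I'll move above the corner first.

```bash
cat >> h.py <<'E'
C=np.array([.7305,.1506,0]); a=np.radians(-12.8)
BX=np.array([np.cos(a),np.sin(a),0]); BY=np.array([-np.sin(a),np.cos(a),0])
def B(x,y,z): return C+x*BX+y*BY+np.array([0,0,z])
def tob(P): d=np.asarray(P)-C; return np.array([d@BX,d@BY,d[2]])
XT=np.array([0,0,-1.]); R=np.c_[XT,-BY,np.cross(XT,-BY)]
def F(n=4):
    f=[]
    for _ in range(n): f.append(r.read_state()["force"]); r.hold(.02)
    return np.mean(f,0)
E
python3 - <<'E'
from h import *
print(B(-.055,-.09,.12)); print(r.read_state()["t"])
r.movep(B(-.055,-.09,.12),R); print(r.read_state()["t"])
gripper_to(0.0); s=r.read_state(); print(s["t"],s["finger_gap"],s["q"].round(1) if hasattr(s["q"],"round") else s["q"])
r.line_to(B(-.055,-.09,.082)); r.hold(.2); s=r.read_state();print(s["t"],s["tool_pos"],F())
save("scene1",snapshot("scene")); save("wrist1",snapshot("wrist"))
t=r.read_state()["t"]; r.line_to(B(-.055,-.09,.081),velocity=.02); print(r.read_state()["t"]-t,F())
E
```

```text
[0.65692742 0.07502173 0.12      ]
0.15
3.1167
3.8833 -0.00013198113746827654 [ -16.6   37.5    8.1  105.9   -8.2   37.1 -106.5]
4.4833 [0.65749019 0.07504106 0.08296262] [ 0.02687923 -0.1634506   0.19343846]
0.25 [-0.12679999  0.02102107  0.03822885]
```

View pics/scene1.png

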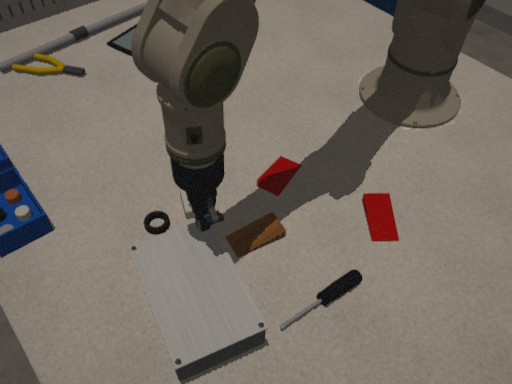

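View pics/wrist1.png

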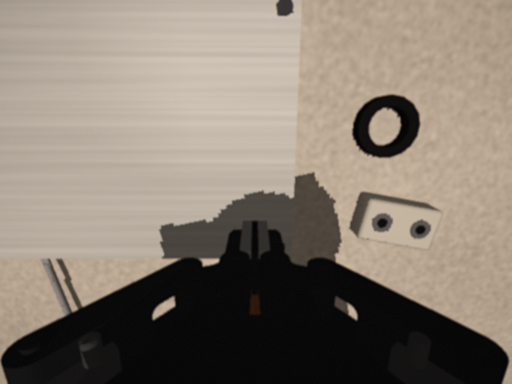

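The wrist view shows the fingers over the corner: lid edges are at column ~297 and row ~258, parallel to the tool. Now press to rock it.

Run:
```python
from h import *
z=.081; tip=False
while z>.060:
    z-=.001; r.line_to(B(-.055,-.09,z),velocity=.02); f=F(3)[2]; s=r.read_state()
    print(round(z,4),s["tool_pos"][2].round(4),round(f,2))
    if f>6: break
save("scene2",snapshot("scene")); print(s["t"])
r.line_to(B(-.055,-.09,.105),velocity=.1); r.hold(.4)
save("scene3",snapshot("scene")); print(r.read_state()["t"],F())
```

```text
0.08 0.0799 0.08
0.079 0.0789 0.07
0.078 0.078 -0.12
0.077 0.0769 0.15
0.076 0.076 0.42
0.075 0.075 0.6
0.074 0.074 1.86
0.073 0.073 1.5
0.072 0.0719 1.4
0.071 0.071 1.85
0.07 0.0704 6.37
8.2667
9.2667 [-0.32535126  0.29199509 -0.33045257]
```

The rock was clear: tipping at about 1.5–1.9 N and the foot down after about 5 mm, so I expect snug at roughly 10–15 mm insertion. Next I go behind the wedge and push.

Run:
```python
from h import *
Y=-.0885
r.line_to(B(-.12,Y,.11),velocity=.25)
r.line_to(B(-.235,Y,.11),velocity=.25)
r.line_to(B(-.235,Y,.008),velocity=.15); r.hold(.2)
f0=F(); print(r.read_state()["t"],tob(r.read_state()["tool_pos"]),f0)
x=-.235
while x<-.1805:
    x+=.005; r.line_to(B(x,Y,.008),velocity=.05); f=-(F(2)-f0)@BX
    if f>4: print("early stop"); break
    print(round(x,4),round(f,2),end="; ")
save("top4",snapshot("top")); save("scene4",snapshot("scene")); print(r.read_state()["t"])
```

```text
11.45 [-0.23462956 -0.08824379  0.00873906] [ 0.08465344 -0.14724303 -0.34745295]
-0.23 1.04; -0.225 0.6; -0.22 -0.27; -0.215 0.36; -0.21 0.33; -0.205 0.13; -0.2 -0.78; -0.195 -0.01; -0.19 0.13; -0.185 0.64; -0.18 0.11; 14.6667
```

View pics/scene4.png

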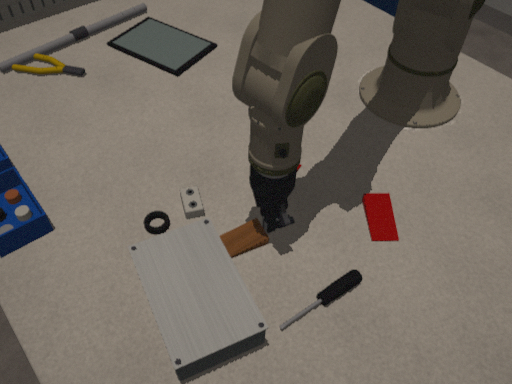

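View pics/top4.png

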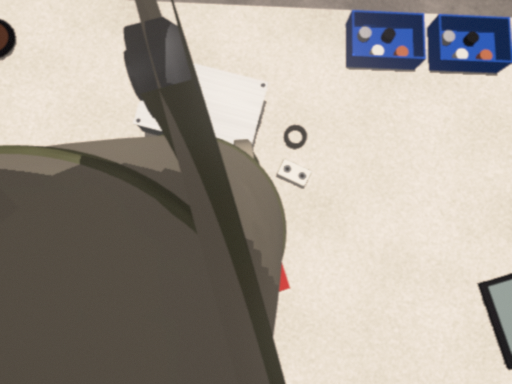

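Run:
```python
from h import *; from meas import wedge_lid
for n in (0,4):
    im=cv2.imread(f"pics/scene{n}.png")[:,:,::-1]
    p,q,ap,lq,la=wedge_lid("scene",im)
    print(ap.tolist()); 
    for P in ray(p,ap,0.0): print(tob(P).round(4))
    for P in proj(p,[B(-.1026,-.0856,.003),B(-.1996,-.0895,.01),B(-.064,-.104,.076)]): print("pj",P)
im=cv2.imread("pics/scene4.png"); save("c4",cv2.resize(im[180:280,170:330],None,fx=5,fy=5,interpolation=cv2.INTER_CUBIC)[:,:,::-1])
```

```text
[[272, 212], [226, 236], [237, 256], [285, 234]]
[-0.2109 -0.1262  0.    ]
[-0.1068 -0.1117  0.    ]
[-0.1066 -0.063   0.    ]
[-0.2085 -0.0693  0.    ]
pj [229.75402808 246.4172654 ]
pj [276.04843561 224.55968409]
pj [204.17285678 221.86277069]
[[256, 218], [220, 235], [231, 256], [268, 241]]
[-0.1762 -0.1261  0.    ]
[-0.0976 -0.1186  0.    ]
[-0.0968 -0.0676  0.    ]
[-0.1724 -0.0686  0.    ]
pj [229.75402808 246.4172654 ]
pj [276.04843561 224.55968409]
pj [204.17285678 221.86277069]
```

View pics/c4.png

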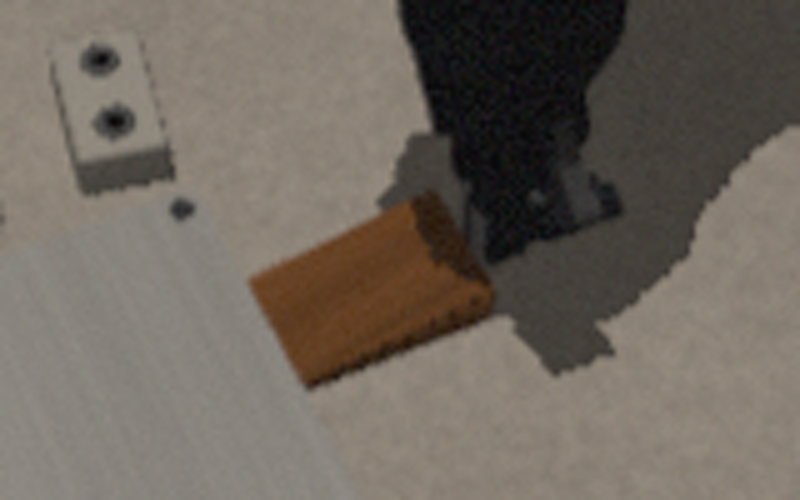

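The blunt end has moved about 35 mm and is aligned. The lid now hides the tip at about x = -0.068, just short of the foot. I'll go on in fine steps and watch the force.

Run:
```python
from h import *
Y=-.0885
x=-.180
fb=[0,0]
r.hold(.1);
while x<-.145:
    x+=.001; r.line_to(B(x,Y,.008),velocity=.02); F_=F(3); f=-F_@BX; s=r.read_state()
    print(round(x,4),tob(s["tool_pos"])[0].round(4),round(f,2),round(F_[2],2))
    if f>4: break
save("scene5",snapshot("scene")); print(r.read_state()["t"])
```

```text
-0.179 -0.1789 -0.12 -0.01
-0.178 -0.1779 0.41 -0.39
-0.177 -0.1769 -0.58 -0.39
-0.176 -0.1759 -0.38 0.18
-0.175 -0.1748 0.17 0.68
-0.174 -0.1739 -0.19 -0.66
-0.173 -0.1729 0.56 0.46
-0.172 -0.1719 -0.1 0.14
-0.171 -0.1709 -0.12 0.04
-0.17 -0.1699 -0.09 -0.17
-0.169 -0.1689 -0.17 -0.24
-0.168 -0.1679 -0.24 -0.44
-0.167 -0.1669 0.56 0.22
-0.166 -0.1659 -0.61 0.2
-0.165 -0.1649 0.56 -0.25
-0.164 -0.1639 0.22 -0.3
-0.163 -0.1629 0.11 0.06
-0.162 -0.1619 -0.25 -0.52
-0.161 -0.1609 -0.35 -0.2
-0.16 -0.1599 -0.08 0.3
-0.159 -0.1589 -0.08 -0.56
-0.158 -0.1579 0.39 0.18
-0.157 -0.1569 -0.66 0.29
-0.156 -0.1559 0.37 0.44
-0.155 -0.1549 0.09 0.41
-0.154 -0.1539 0.01 0.18
-0.153 -0.1529 -0.12 0.19
-0.152 -0.1519 0.24 0.24
-0.151 -0.1513 1.73 0.5
-0.15 -0.1508 4.9 3.1
23.8167
```

Contact came at TCP x ≈ -0.151, which puts the tip about 22 mm past the foot front. That fits the measured gap. Now I'll bring the push up to about 7 N.

```bash
python3 - <<'E'
from h import *
Y=-.0885
x=-.150
while x<-.146:
    f=-F(5)@BX
    if f>6.6: break
    x+=.0003; r.line_to(B(x,Y,.008),velocity=.02); f=-F(5)@BX; s=r.read_state()
    print(round(x,4),tob(s["tool_pos"])[0].round(4),round(f,2))
r.hold(.2); print(-F(6)@BX)
save("scene6",snapshot("scene")); print(r.read_state()["t"])
E
python3 - <<'E'
import cv2
a=cv2.imread("pics/scene6.png")[190:280,150:330];b=cv2.imread("pics/scene3.png")[190:280,150:330]
cv2.imwrite("pics/c6.png",cv2.resize(cv2.vconcat([b,a]),None,fx=3.3,fy=3.3,interpolation=cv2.INTER_CUBIC))
E
```

```text
-0.1497 -0.1507 5.74
-0.1494 -0.1506 5.94
-0.1491 -0.1506 7.24
6.998318096677619
25.5
```

View pics/c6.png

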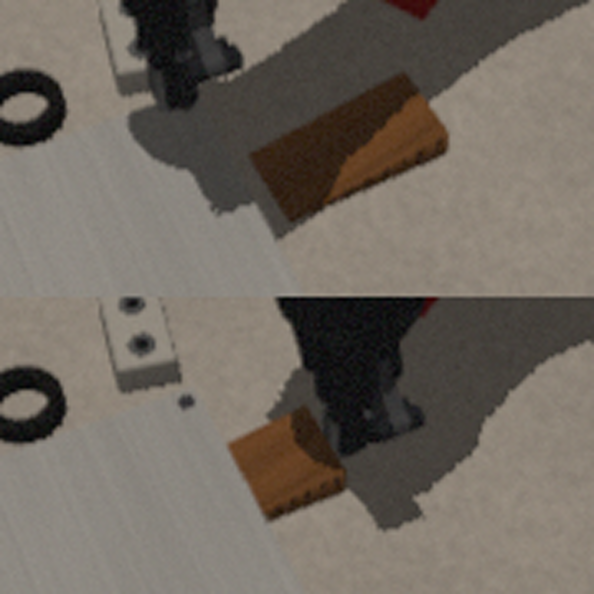

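It jams at 7 N and stands still, and the lid edge has not moved. I'll retreat, then press the corner.

Run:
```python
from h import *
Y=-.0885
r.line_to(B(-.17,Y,.008),velocity=.06)
r.line_to(B(-.17,Y,.115),velocity=.2)
r.line_to(B(-.055,-.09,.115),velocity=.2)
r.line_to(B(-.055,-.09,.082),velocity=.12); r.hold(.2)
f0=F()[2]; print(r.read_state()["t"],f0); save("scene7",snapshot("scene"))
z=.082
z=.079; r.line_to(B(-.055,-.09,z),velocity=.03)
while z>.068:
    z-=.0005; r.line_to(B(-.055,-.09,z),velocity=.02); f=F(3)[2]; s=r.read_state()
    print(round(z,4),s["tool_pos"][2].round(4),round(f,2))
    if f>9.3: break
    if z<.0745 and f<2.5: print("gives way"); break
r.hold(.3); print(F(6)); save("scene8",snapshot("scene")); save("wrist8",snapshot("wrist")); print(r.read_state()["t"],tob(r.read_state()["tool_pos"]))
```

```text
28.1 0.04995850958566672
0.0785 0.0785 0.39
0.078 0.078 -0.14
0.0775 0.0775 0.09
0.077 0.077 0.02
0.0765 0.0765 0.4
0.076 0.0762 2.72
0.0755 0.076 7.41
0.075 0.0759 11.27
[-3.7733458  -0.72832989 11.45076216]
31.3 [-0.05500996 -0.09003074  0.07595955]
```

Run:
```python
from h import *
r.line_to(B(-.0553,-.09,.07515),velocity=.02); r.hold(.3); print(F(8),tob(r.read_state()["tool_pos"]),r.read_state()["t"])
save("scene9",snapshot("scene"))
ims=[cv2.imread(f"pics/{n}.png") for n in ("scene0","scene7","scene9")]
for i in ims:
    g=cv2.cvtColor(i,cv2.COLOR_BGR2GRAY).astype(np.float32)
    # screw centroids (far three)
    o=[]
    for u,v in [(134,249),(262,325),(178,361)]:
        w=g[v-6:v+7,u-6:u+7]; w=np.clip(np.median(w)-25-w,0,None) if 0 else np.clip(90-w,0,None)
        m=cv2.moments(w); o.append((round(u-6+m["m10"]/m["m00"],2),round(v-6+m["m01"]/m["m00"],2)))
    print(o)
cv2.imwrite("pics/c9.png",cv2.resize(ims[2][180:380,110:380],None,fx=2.8,fy=2.8,interpolation=cv2.INTER_CUBIC))
```

```text
[-1.948635   -0.27194447  9.09812599] [-0.05503351 -0.090054    0.07597498] 31.9833
[(133.3, 247.84), (261.47, 326.1), (178.9, 362.59)]
[(133.25, 247.96), (261.4, 325.99), (179.07, 362.69)]
[(133.33, 247.9), (261.5, 325.96), (178.97, 362.57)]
```

View pics/c9.png

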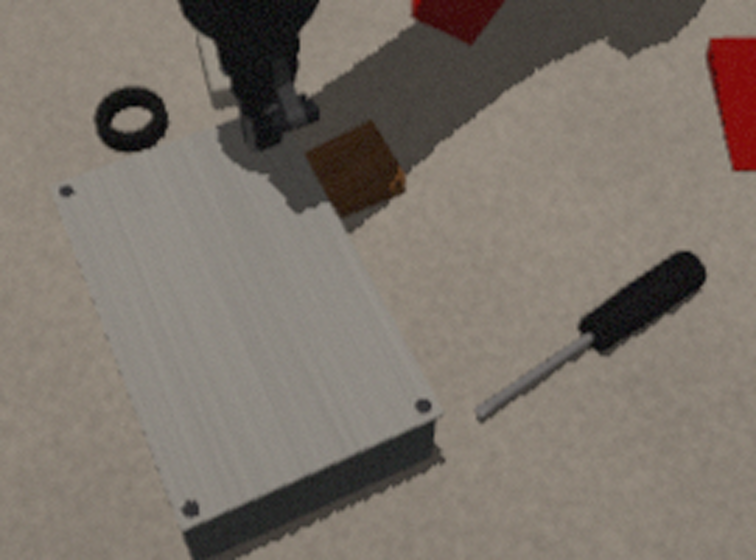

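The screws have moved less than 0.2 px, so the box is level and unshifted. I'll raise the press to about 10 N and hand in.

Run:
```python
from h import *
r.line_to(B(-.0553,-.09,.0750),velocity=.02); r.hold(.4); print(F(8),tob(r.read_state()["tool_pos"]))
r.hold(.5); print(F(8),tob(r.read_state()["tool_pos"]),r.read_state()["t"])
r.job_done()
```

```text
[-2.43146526 -0.37406419 10.4162049 ] [-0.05499998 -0.09005664  0.07597509]
[-2.37112498 -0.29126164 10.27403413] [-0.05503693 -0.09002785  0.07597233] 33.45
the job is handed in; nothing more can be done
```

The wedge is snug under the short foot and the box stands level. I handed the job in at 33.5 s, with the arm still pressing the corner at about 10.3 N.

- **First press:** the corner went down about 5 mm at 1.5–1.9 N, until the short foot met the bench. I then let go.
- **Wedge:** I pushed it along the bench, thin end first, until it jammed at about 7 N. The thin end is roughly 22 mm past the foot's front; I worked this out from the finger position, because the lid hides the tip.
- **Final press:** the corner held at 76.0 mm under about 10–11 N, with no rocking. While pressing, the fingers also lean sideways on the lid with about 2.4 N; I eased this from 3.8 N but did not remove it.
- **Box and other things:** the three lid screws I tracked stayed within about 0.2 pixels of where they started, so the box was not shoved. I saw no change in the screwdriver, socket or bush in the pictures, but I did not measure their positions.

No check failed. The only figure that disagreed with the brief was the tipping force, about 1.5–1.9 N against the 3 N stated.

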